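Find the sample case whose lid stays up

ROBOT

A 6-joint arm with a two-finger parallel gripper is mounted at the origin on the work surface. World frame = base frame: x ahead of the robot, y to its left, z up, the work surface at z = 0. Lengths are in m, angles in rad, forces in N, time in s.
With the tool pointing down it reaches from about 0.225 to 0.875 m from the base axis. Payload 3.4 kg.
Tool frame: the origin (TCP) lies between the finger pads; the fingertips stand ctrl.tcp_to_tips ahead of it and the grasp point (between the pads) lies 6 mm ahead of it (ctrl.tcp_to_tips is the distance from the TCP to the fingertips, in m); z points along the fingers, y is the line along which they close (so a half turn about z gives the same grasp; the last joint's range is limited). The gripper opens to 85 mm and grips with 20 to 120 N. Pads are 22 mm wide; open, the fingers measure 114 mm over their backs; the gripper's body (76 mm by 85 mm) begins 54 mm behind the grasp point. The pads swing forward as they close: fully open they stand 13 mm farther back than shut.
Start: joints at [1.087, 0.276, 1.505, -0, 1.361, -0.121], TCP at [0.204, 0.538, 0.256] pointing down, gripper open.
Joint ranges: [-2.89, 2.89], [-0.75, 2.08], [0.22, 2.7], [-1.18, 4.32], [0.11, 2.71], [-2.7, 2.7]. Speed limits (rad/s): [2.57, 2.57, 3.14, 3.14, 3.14, 3.14].

INTERFACE

Orientations are given as [roll, pitch, yaw] about the fixed x, y, z axes, in that order (R = Rz(yaw) Ry(pitch) Rx(roll)).
In Python, from rig import telemetry, cams, ctrl gives the robot as it stands. The module is installed in compiled form; this text tells all that it offers.
- The arm moves only by the tool move_arm, never from a script. Its argument "plan" is a list of rows, each an object of numbers: "tx", "ty", "tz": the shift along the tool's x, y, z in m; "wx", "wy", "wz": the turn, a rotation vector about the tool's x, y, z in rad; "claw": the opening in per cent of the stroke, from 0 (shut) to 100 (fully open). In form: [{"tx": .., "ty": .., "tz": .., "wx": .., "wy": .., "wz": .., "claw": ..}, ...]. A call has 1 to 10 rows; each row is the pose to reach, as a shift and turn from the pose commanded when the call began, along the tool's axes at that moment; what a row does not reach only later rows make up. A row lasts 1/10 s, in which the tool goes at most 50 mm and 8.59 degrees, less where a joint would pass 70% of its speed; a pose out of reach is approached as far as the arm can. A call with a gripper value outside its range is refused whole. The fingers move at their own pace and stop on an object; "newtons" is the grip in N (left out, the last holds). Time passes only in rows, so rows that repeat a pose let the fingers close. It gives the time, the measured TCP pose, the force, the opening and the grip force at its end, in the units of the state.
- telemetry.get_obs(): the state, without advancing time (a new reading comes with each control period).
- cams.camera(name): name is "side" or "top"; returns a dict with "color" (400x640x3 uint8, blue, green, red), "vfov" (degrees; the focal length in pixels is half the picture's height over the tangent of half this angle, whatever the lens; pixels are square), "cx", "cy" (the principal point, pixels), "k1" (the pictures are not rectified: a ray, as slopes to the right and down, at radius r is drawn at 1 + k1 r^2 times it, then the intrinsics apply), "view" (4x4, takes a point from world to camera coordinates). Camera axes: x right, y down, z forward; pixel columns grow to the right and rows downward; lengths in m; the calibration is good to about 2 mm. A picture is of the moment at which its call begins. There is no depth.
- ctrl.sign_off(): hands the job in; it is judged then, once.
Trained networks look in a picture, given as the dict that the camera call returned (one of the last four; its "shot" number tells which), for a name from the list of things; names that differ only in an ending like _2 or _b are one class to them, and where a whole thing is asked for, a point or a joint stands for the part that bears it (a point fixed in the world has none). Each returns a list of dicts, best first, with "p" (0 to 1); they miss things now and then, are a little off and sometimes report something else, mostly with a low value. They report only what shows in the picture. A call takes as long as a camera call.
- cams.boxes_of(picture, label): "rect" ([centre column, centre row, width, height] in pixels, round what is visible of it).
- cams.silhouettes(picture, label): "pixels" (400x640 bool, what is visible of it) and "rect" ([centre column, centre row, width, height] in pixels, round what is visible of it).
- cams.landmark_of(picture, label): "location" ([column, row] in pixels: a listed point, or the origin of a listed thing).
The state is a dict: "clock": time; "joint_pos": joint angles; "dq": joint speeds; "joint_torque": joint torques, N m; "position": TCP position; "tool_rot": TCP orientation; "force": force on the tool from outside, world axes, zero at the start; "moment": the same for the moment, N m; "finger_gap": opening from 0.0 (shut) to 1.0 (fully open); "grip_force": force on a finger pad.
Only numpy, scipy, OpenCV 4.12 (cv2) and the standard library are available. Lean on these libraries where they do the work, as an engineer would, in place of code of your own. Each camera call takes 0.05 s, during which the arm holds its last target. There are 200 camera calls.

TASK

One of these two sample cases has a worn lid hinge. Lift a lid slowly by its bow handle to about 45 degrees and let go for a good second to see whether it stays up; if it sinks shut, try the other. When you have the one that holds, prove it by pressing straight down on its rubber roll with the fingertips at about 5 N (never more than 15 N) for about a second, then leave it standing open at about that angle with the other case shut, and leave everything else alone.

Things in the scene. Friction and masses are not known exactly. Their poses are not given: they have to be found in the camera images.
- case_a: fixed open-topped aluminium sample case, 150 (x) by 180 (y) by 90 high; it cannot be moved. Origin: centre of its underside; x points away from its front towards the hinge side, y to the left, z up. Lid, handle and roll belong to it. The two cases look alike and either may be on the left
- lid_a (a joint): opening angle of this case's grey lid (150 by 180 by 8 thick, 0.35 to 0.65 kg) about the hinge on the upper far edge of the case; 0 = shut, 1.5 = limit; growing lifts the front edge. Nothing outside shows which hinge is sound
- hinge_a (a point): point on the lid's hinge axis, at the middle of the upper far edge of the case (75 beyond the case's centre, 90 above its underside); the axis is the case's y. One of the two hinges is sound: stiff, 2.6 N m, about 15 N to lift at the handle, stands at any angle, yields half open only to 15 to 20 N on the roll; the other is worn: about 2 N to lift, sinks shut within 3 s of release
- handle_a (a point): middle of the straight grip of the lid's steel bow handle: a round bar 12 in diameter, clear length 74 between its two arms, running along the case's y, 35 to the left of the lid's middle, 198 in front of the hinge axis and 12 above it when shut (48 in front of the case's front wall, 102 above the bench). It swings with the lid and can turn between gripper fingers that close across it; the frame turns with the lid
- roll_a: grey rubber thumb roll on the lid's front edge: cylinder 20 in diameter, 36 long, lying along the case's y, stiff to turn on its own pin; origin at its centre, 55 to the right of the lid's middle, 178 in front of the hinge axis and 4 above it when shut; it swings with the lid
- case_b: fixed open-topped aluminium sample case, 150 (x) by 180 (y) by 90 high; it cannot be moved. Origin: centre of its underside; x points away from its front towards the hinge side, y to the left, z up. Lid, handle and roll belong to it. The two cases look alike and either may be on the left
- lid_b (a joint): opening angle of this case's grey lid (150 by 180 by 8 thick, 0.35 to 0.65 kg) about the hinge on the upper far edge of the case; 0 = shut, 1.5 = limit; growing lifts the front edge. Nothing outside shows which hinge is sound
- hinge_b (a point): point on the lid's hinge axis, at the middle of the upper far edge of the case (75 beyond the case's centre, 90 above its underside); the axis is the case's y. One of the two hinges is sound: stiff, 2.6 N m, about 15 N to lift at the handle, stands at any angle, yields half open only to 15 to 20 N on the roll; the other is worn: about 2 N to lift, sinks shut within 3 s of release
- handle_b (a point): middle of the straight grip of the lid's steel bow handle: a round bar 12 in diameter, clear length 74 between its two arms, running along the case's y, 35 to the left of the lid's middle, 198 in front of the hinge axis and 12 above it when shut (48 in front of the case's front wall, 102 above the bench). It swings with the lid and can turn between gripper fingers that close across it; the frame turns with the lid
- roll_b: grey rubber thumb roll on the lid's front edge: cylinder 20 in diameter, 36 long, lying along the case's y, stiff to turn on its own pin; origin at its centre, 55 to the right of the lid's middle, 178 in front of the hinge axis and 4 above it when shut; it swings with the lid
- mouse: grey computer mouse, 105 by 60 by 33, loose on the bench; origin centre of underside; leave alone
- solvent: small closed bottle, 52 in diameter, 120 high, loose; origin centre of underside; leave alone
- optic_box: white box of optics, 70 by 90 by 35, loose; origin centre of underside; leave alone

How it is judged:
By the outcome, as a careful person would: the job done as asked, in the order asked, and still so for the second after the job is handed in, with the robot touching nothing.
It also fails if it takes over 70 s, if anything falls off the work surface, if the arm or the gripper's body presses on something with over 40 N, if the wrist force passes 120 N, or if a joint passes its speed limit or range.

## Working session

There is one attempt and no reset: what is moved stays moved. The work goes in short steps, Python scripts to look and compute and a tool call to move; the robot and the scene stay as the last step left them, time stands still between calls to the robot, and variables do not carry over. Pictures are saved under pics/ and viewed, at most 10 in all, crops included, and the job is handed in when it is done.

Besides the shell and the picture viewer there is one more tool, called as a command line: name --argument value ..., lists and objects as JSON in quotes. move_arm: Moves the arm, as the interface text tells. Its arguments: {"type":"object","properties":{"plan":{"type":"array"},"newtons":{"type":"number"}},"required":["plan"]}

```bash
mkdir -p pics
cat > h.py <<'E'
import numpy as np,cv2
from rig import telemetry,cams,ctrl
def K(p):
    f=200/np.tan(np.radians(p["vfov"])/2); return f
def ray(p,uv):
    f=K(p); d=np.array([(uv[0]-p["cx"])/f,(uv[1]-p["cy"])/f]); s=d.copy()
    for _ in range(20): s=d/(1+p["k1"]*(s@s))
    V=np.array(p["view"]); R=V[:3,:3]; o=-R.T@V[:3,3]; v=R.T@np.array([s[0],s[1],1]); return o,v/np.linalg.norm(v)
def atz(p,uv,z):
    o,v=ray(p,uv); return o+v*(z-o[2])/v[2]
def proj(p,X):
    V=np.array(p["view"]); c=V[:3,:3]@np.array(X)+V[:3,3]; s=c[:2]/c[2]; s=s*(1+p["k1"]*(s@s)); f=K(p); return np.array([p["cx"],p["cy"]])+f*s
E
python3 - <<'E'
from h import *
np.set_printoptions(precision=4,suppress=True)
s=telemetry.get_obs();print(s["position"],s["tool_rot"],s["force"],s["finger_gap"],ctrl.tcp_to_tips)
for n in("top","side"):
    p=cams.camera(n);cv2.imwrite(f"pics/{n}0.png",p["color"])
    for l,z in(("handle_a",.102),("hinge_a",.09),("roll_a",.094),("case_a",0),("mouse",0),("solvent",0),("optic_box",0)):
        for d in cams.landmark_of(p,l)[:3]: print(n,l,round(d["p"],2),np.round(d["location"],1),atz(p,d["location"],z))
E
```

```text
[0.2039 0.5371 0.2554] [-3.1397 -0.0002  2.7787] [ 0.2239  0.3949 -0.6586] 1.0064625013555286 0.025
top handle_a 0.88 [356.  228.5] [ 0.4777 -0.1735  0.102 ]
top handle_a 0.62 [216.6 223.1] [0.5005 0.1831 0.102 ]
top hinge_a 0.74 [231.4 142.2] [0.7154 0.1484 0.09  ]
top hinge_a 0.62 [351.  150.6] [ 0.6847 -0.1692  0.09  ]
top roll_a 0.74 [356.1 226.9] [ 0.4821 -0.1748  0.094 ]
top roll_a 0.65 [388.  206.6] [ 0.5326 -0.26    0.094 ]
top roll_a 0.6 [253.7 216.9] [0.5146 0.0891 0.094 ]
top case_a 0.79 [353.1 183.5] [ 0.6102 -0.1811  0.    ]
top case_a 0.64 [238.7 179.4] [0.6303 0.1478 0.    ]
top mouse 0.58 [281.3 242.1] [0.448  0.0277 0.    ]
top solvent 0.82 [289.5 162.5] [0.6761 0.0008 0.    ]
top optic_box 0.55 [427.2 229.3] [ 0.4729 -0.3887  0.    ]
side handle_a 0.87 [235.1 152. ] [0.5023 0.1727 0.102 ]
side handle_a 0.6 [308.2 236.3] [ 0.4929 -0.1721  0.102 ]
side hinge_a 0.76 [372.7 195.8] [ 0.6907 -0.155   0.09  ]
side hinge_a 0.65 [305.8 134.6] [0.7028 0.1364 0.09  ]
side roll_a 0.68 [259.3 165.4] [0.5301 0.0961 0.094 ]
side roll_a 0.53 [343.5 256.1] [ 0.5243 -0.2518  0.094 ]
side case_a 0.91 [287.3 168.2] [0.6355 0.1378 0.    ]
side case_a 0.68 [352.  242.2] [ 0.6124 -0.1808  0.    ]
side mouse 0.75 [250.2 218.3] [ 0.4537  0.0327 -0.    ]
side solvent 0.83 [324.9 190.8] [ 0.6663 -0.0013  0.    ]
side solvent 0.46 [377.2 196.3] [ 0.7657 -0.1017  0.    ]
```

```bash
cat >> h.py <<'E'
PTS=dict(handle_a=[-.123,.035,.102],hinge_a=[.075,0,.09],roll_a=[-.103,-.055,.094],case_a=[0,0,0])
def W(q,X):
    c,s=np.cos(q[2]),np.sin(q[2]); X=np.array(X); return np.array([q[0]+c*X[0]-s*X[1],q[1]+s*X[0]+c*X[1],X[2]])
E
python3 - <<'E'
from h import *
from scipy.optimize import least_squares
np.set_printoptions(precision=4,suppress=True)
obs=[]
for n in("top","side"):
    p=cams.camera(n)
    for l in PTS:
        for d in cams.landmark_of(p,l): 
            if d["p"]>.3: obs.append((p,n,l,np.array(d["location"])))
ims={n:p["color"].copy() for p,n,_,_ in obs}
for q0 in([.63,.148,0],[.61,-.18,0]):
    q=np.array(q0)
    for it in range(3):
        use=[o for o in obs if np.linalg.norm(proj(o[0],W(q,PTS[o[2]]))-o[3])<(25,10,8)[it]]
        f=lambda q:np.concatenate([proj(o[0],W(q,PTS[o[2]]))-o[3] for o in use])
        q=least_squares(f,q,loss="soft_l1").x
    print(q,len(use));print([(o[1],o[2],*np.round(f(q)[2*i:2*i+2],1)) for i,o in enumerate(use)])
    print("handle",W(q,PTS["handle_a"]),"roll",W(q,PTS["roll_a"]))
    for n in ims:
        p=[o[0] for o in obs if o[1]==n][0]
        for y in(.09,-.09):
            for a,b in(([-.075,.09,.098],[.075,.09,.098]),([.075,.09,.098],[.075,-.09,.098]),([.075,-.09,.098],[-.075,-.09,.098]),([-.075,-.09,.098],[-.075,.09,.098]),([-.123,-.002,.102],[-.123,.072,.102]),([-.103,-.073,.094],[-.103,-.037,.094])):
                cv2.line(ims[n],*[tuple(int(round(v)) for v in proj(p,W(q,k))) for k in(a,b)],(0,0,255),1)
for n in ims: cv2.imwrite(f"pics/{n}1.png",cv2.resize(ims[n][90:340,130:500],(800,540),interpolation=cv2.INTER_CUBIC))
E
```

```text
[ 0.6311  0.1487 -0.0004] 7
[('top', 'handle_a', np.float64(1.3), np.float64(-2.6)), ('top', 'hinge_a', np.float64(0.2), np.float64(3.3)), ('top', 'case_a', np.float64(-2.4), np.float64(1.9)), ('side', 'handle_a', np.float64(-1.4), np.float64(-3.7)), ('side', 'hinge_a', np.float64(1.2), np.float64(0.1)), ('side', 'roll_a', np.float64(2.0), np.float64(-0.9)), ('side', 'case_a', np.float64(-0.3), np.float64(1.2))]
handle [0.5081 0.1838 0.102 ] roll [0.5281 0.0938 0.094 ]
[ 0.6153 -0.178   0.2196] 8
[('top', 'handle_a', np.float64(1.2), np.float64(-4.2)), ('top', 'hinge_a', np.float64(1.1), np.float64(-0.0)), ('top', 'roll_a', np.float64(-3.3), np.float64(1.6)), ('top', 'case_a', np.float64(1.7), np.float64(-0.0)), ('side', 'handle_a', np.float64(-2.2), np.float64(0.0)), ('side', 'hinge_a', np.float64(-0.2), np.float64(-1.9)), ('side', 'roll_a', np.float64(1.5), np.float64(0.4)), ('side', 'case_a', np.float64(-0.8), np.float64(-1.2))]
handle [ 0.4877 -0.1706  0.102 ] roll [ 0.5268 -0.2541  0.094 ]
```

View pics/top1.png

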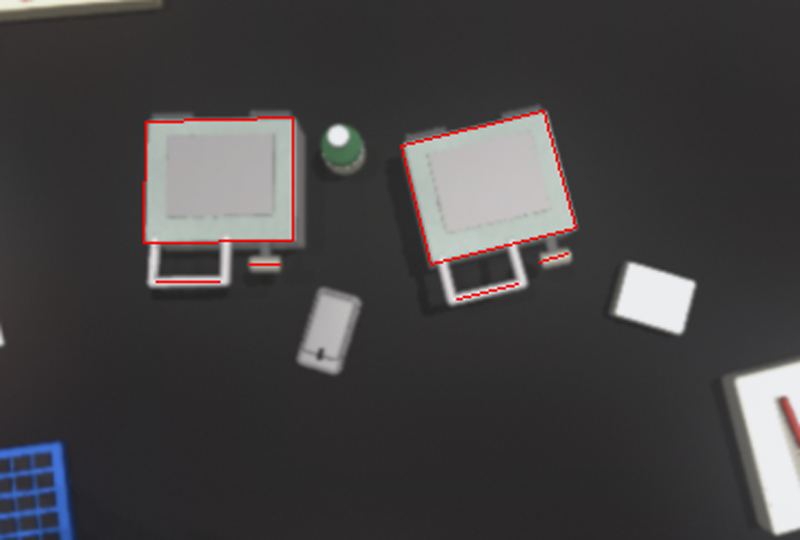

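View pics/side1.png

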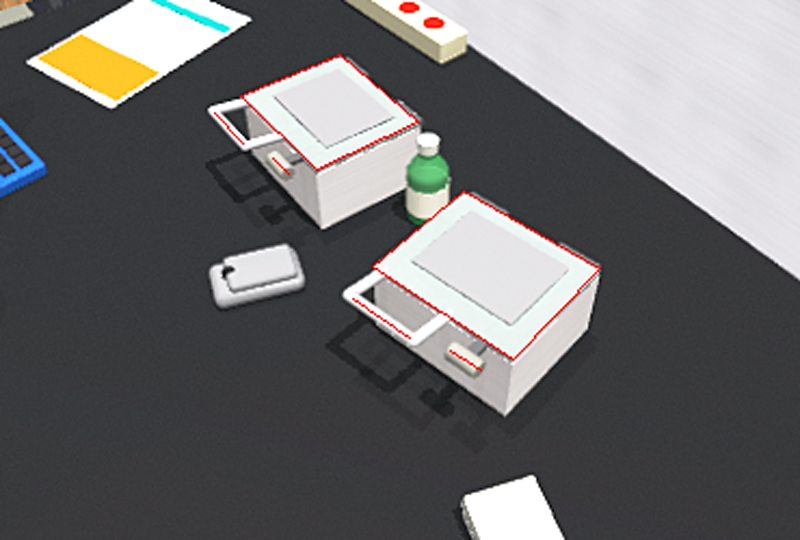

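The fitted outlines lie on both lids in both views. In the enlarged top crop, the left handle bar is at about (190,284) and the right one at about (487,294). Each bar is about 3 mm further forward than its fitted line, so I'll aim there. I start with the left case.

```bash
cat >> h.py <<'E'
from scipy.spatial.transform import Rotation as Rn
np.set_printoptions(precision=4,suppress=True)
QL=np.array([.629,.1487,0.]); QR=np.array([.6135,-.178,.2196])
def lidpt(q,name,th):  # handle/roll world position at opening th
    r,h,y={"handle":(.198,.012,.035),"roll":(.178,.004,-.055)}[name]
    return W(q,[.075-(r*np.cos(th)-h*np.sin(th)),y,.09+r*np.sin(th)+h*np.cos(th)])
def delta(pos,yaw,base=None):
    s=telemetry.get_obs() if base is None else base
    R=Rn.from_euler("xyz",s["tool_rot"]); T=Rn.from_euler("xyz",[np.pi,0,yaw])
    return R.inv().apply(np.array(pos)-s["position"]),(R.inv()*T).as_rotvec()
E
python3 - <<'E'
from h import *
h=lidpt(QL,"handle",0);print(h)
print(delta([h[0],h[1],.25],np.pi/2))
E
```

```text
[0.506  0.1837 0.102 ]
(array([-0.4079, -0.2237,  0.0063]), array([ 0.   , -0.   ,  1.208]))
```

move_arm --plan '[{"tx": -0.04, "ty": -0.022, "tz": 0, "wz": 0.12, "claw": 50}, {"tx": -0.08, "ty": -0.044, "tz": 0, "wz": 0.24, "claw": 50}, {"tx": -0.12, "ty": -0.066, "tz": 0, "wz": 0.36, "claw": 50}, {"tx": -0.16, "ty": -0.088, "tz": 0, "wz": 0.48, "claw": 50}, {"tx": -0.2, "ty": -0.11, "tz": 0, "wz": 0.6, "claw": 50}, {"tx": -0.24, "ty": -0.132, "tz": 0, "wz": 0.72, "claw": 50}, {"tx": -0.28, "ty": -0.154, "tz": 0.002, "wz": 0.84, "claw": 50}, {"tx": -0.33, "ty": -0.18, "tz": 0.004, "wz": 0.97, "claw": 50}, {"tx": -0.37, "ty": -0.203, "tz": 0.006, "wz": 1.09, "claw": 50}, {"tx": -0.408, "ty": -0.224, "tz": 0.006, "wz": 1.208, "claw": 50}]' --newtons 60

```text
invalid input at $.plan[0]: expected keys tx, ty, tz, wx, wy, wz, claw
```

Run:
```python
from h import *
s=telemetry.get_obs();print(s["clock"],s["position"],s["tool_rot"],s["finger_gap"],s["force"])
h=lidpt(QL,"handle",0)
print(delta([h[0],h[1],.115],np.pi/2))
p=cams.camera("top")
for l in("handle_a","hinge_a","case_a"):
  for d in cams.landmark_of(p,l): print(l,d["p"],d["location"],atz(p,d["location"],.102))
```

```text
1.3 [0.2041 0.5376 0.2563] [ 3.1416 -0.      2.7788] 0.9974633815552497 [1.1304 0.2744 0.5101]
(array([-0.4079, -0.2237,  0.1413]), array([ 0.   , -0.   ,  1.208]))
handle_a 0.98 [218.9, 219.1] [0.5106 0.1772 0.102 ]
handle_a 0.96 [353.7, 227.4] [ 0.4807 -0.1677  0.102 ]
hinge_a 0.74 [232.7, 143.3] [0.709  0.1421 0.102 ]
hinge_a 0.68 [346.7, 148.4] [ 0.6879 -0.1569  0.102 ]
hinge_a 0.46 [427.3, 225.6] [ 0.4801 -0.3581  0.102 ]
case_a 0.9 [353.9, 184.5] [ 0.5916 -0.1722  0.102 ]
case_a 0.71 [239.0, 180.3] [0.61   0.1254 0.102 ]
case_a 0.22 [386.3, 207.3] [ 0.5302 -0.2539  0.102 ]
```

move_arm --plan '[{"tx": -0.04, "ty": -0.022, "tz": 0, "wx": 0, "wy": 0, "wz": 0.12, "claw": 50}, {"tx": -0.08, "ty": -0.044, "tz": 0, "wx": 0, "wy": 0, "wz": 0.24, "claw": 50}, {"tx": -0.12, "ty": -0.066, "tz": 0, "wx": 0, "wy": 0, "wz": 0.36, "claw": 50}, {"tx": -0.16, "ty": -0.088, "tz": 0, "wx": 0, "wy": 0, "wz": 0.48, "claw": 50}, {"tx": -0.2, "ty": -0.11, "tz": 0, "wx": 0, "wy": 0, "wz": 0.6, "claw": 50}, {"tx": -0.24, "ty": -0.132, "tz": 0, "wx": 0, "wy": 0, "wz": 0.72, "claw": 50}, {"tx": -0.29, "ty": -0.156, "tz": 0.006, "wx": 0, "wy": 0, "wz": 0.85, "claw": 50}, {"tx": -0.33, "ty": -0.18, "tz": 0.006, "wx": 0, "wy": 0, "wz": 0.97, "claw": 50}, {"tx": -0.37, "ty": -0.203, "tz": 0.006, "wx": 0, "wy": 0, "wz": 1.09, "claw": 50}, {"tx": -0.408, "ty": -0.224, "tz": 0.006, "wx": 0, "wy": 0, "wz": 1.208, "claw": 50}]' --newtons 60

```text
clock: 2.5
position: [0.5073, 0.1813, 0.2504]
tool_rot: [3.141, -0.0, 1.565]
force: [0.2, 0.3, -0.2]
finger_gap: 0.498
grip_force: 0.0
```

Run:
```python
from h import *
s=telemetry.get_obs();print(s["clock"],s["position"],s["tool_rot"],s["finger_gap"],s["force"])
h=lidpt(QL,"handle",0)
print(delta([h[0],h[1],.110],np.pi/2))
```

```text
2.5 [0.5073 0.1813 0.2504] [ 3.141 -0.     1.565] 0.49806524400061347 [ 0.1669  0.2906 -0.1584]
(array([ 0.0024, -0.0014,  0.1404]), array([ 0.0006, -0.    , -0.0058]))
```

move_arm --plan '[{"tx": 0, "ty": 0, "tz": 0.04, "wx": 0, "wy": 0, "wz": 0, "claw": 50}, {"tx": 0, "ty": 0, "tz": 0.08, "wx": 0, "wy": 0, "wz": 0, "claw": 50}, {"tx": 0, "ty": 0, "tz": 0.11, "wx": 0, "wy": 0, "wz": 0, "claw": 50}, {"tx": 0, "ty": 0, "tz": 0.13, "wx": 0, "wy": 0, "wz": 0, "claw": 50}, {"tx": 0, "ty": 0, "tz": 0.143, "wx": 0, "wy": 0, "wz": 0, "claw": 50}, {"tx": 0, "ty": 0, "tz": 0.143, "wx": 0, "wy": 0, "wz": 0, "claw": 50}, {"tx": 0, "ty": 0, "tz": 0.143, "wx": 0, "wy": 0, "wz": 0, "claw": 20}, {"tx": 0, "ty": 0, "tz": 0.143, "wx": 0, "wy": 0, "wz": 0, "claw": 0}, {"tx": 0, "ty": 0, "tz": 0.143, "wx": 0, "wy": 0, "wz": 0, "claw": 0}, {"tx": 0, "ty": 0, "tz": 0.143, "wx": 0, "wy": 0, "wz": 0, "claw": 0}]' --newtons 60

```text
clock: 3.5
position: [0.5084, 0.1836, 0.1087]
tool_rot: [3.136, -0.001, 1.571]
force: [5.2, 0.3, 0.6]
finger_gap: 0.115
grip_force: 58.4
```

Run:
```python
from h import *
h0=lidpt(QL,"handle",0)
for i in range(1,31):
    d=lidpt(QL,"handle",np.radians(1.5*i))-h0; print(i,"ty",d[0].round(4),"tz",-d[2].round(4),end="; ")
s=telemetry.get_obs();print(s["finger_gap"],s["force"],s["tool_rot"],s["grip_force"])
```

```text
1 ty 0.0004 tz -0.0052; 2 ty 0.0009 tz -0.0103; 3 ty 0.0016 tz -0.0155; 4 ty 0.0023 tz -0.0206; 5 ty 0.0033 tz -0.0257; 6 ty 0.0043 tz -0.0308; 7 ty 0.0055 tz -0.0359; 8 ty 0.0068 tz -0.0409; 9 ty 0.0083 tz -0.0459; 10 ty 0.0099 tz -0.0508; 11 ty 0.0116 tz -0.0557; 12 ty 0.0134 tz -0.0606; 13 ty 0.0154 tz -0.0654; 14 ty 0.0175 tz -0.0702; 15 ty 0.0197 tz -0.0749; 16 ty 0.022 tz -0.0795; 17 ty 0.0245 tz -0.0841; 18 ty 0.027 tz -0.0886; 19 ty 0.0297 tz -0.093; 20 ty 0.0325 tz -0.0974; 21 ty 0.0354 tz -0.1017; 22 ty 0.0385 tz -0.1059; 23 ty 0.0416 tz -0.11; 24 ty 0.0449 tz -0.1141; 25 ty 0.0482 tz -0.1181; 26 ty 0.0517 tz -0.1219; 27 ty 0.0552 tz -0.1257; 28 ty 0.0589 tz -0.1294; 29 ty 0.0626 tz -0.133; 30 ty 0.0665 tz -0.1365; 0.11509435581488875 [5.1788 0.3038 0.6045] [ 3.1359 -0.0009  1.5708] 58.44134509563446
```

move_arm --plan '[{"tx": 0, "ty": 0.001, "tz": -0.005, "wx": 0, "wy": 0, "wz": 0, "claw": 0}, {"tx": 0, "ty": 0.0015, "tz": -0.01, "wx": 0, "wy": 0, "wz": 0, "claw": 0}, {"tx": 0, "ty": 0.002, "tz": -0.0155, "wx": 0, "wy": 0, "wz": 0, "claw": 0}, {"tx": 0, "ty": 0.003, "tz": -0.0205, "wx": 0, "wy": 0, "wz": 0, "claw": 0}, {"tx": 0, "ty": 0.004, "tz": -0.0255, "wx": 0, "wy": 0, "wz": 0, "claw": 0}, {"tx": 0, "ty": 0.005, "tz": -0.031, "wx": 0, "wy": 0, "wz": 0, "claw": 0}, {"tx": 0, "ty": 0.006, "tz": -0.036, "wx": 0, "wy": 0, "wz": 0, "claw": 0}, {"tx": 0, "ty": 0.0075, "tz": -0.041, "wx": 0, "wy": 0, "wz": 0, "claw": 0}, {"tx": 0, "ty": 0.009, "tz": -0.046, "wx": 0, "wy": 0, "wz": 0, "claw": 0}, {"tx": 0, "ty": 0.0105, "tz": -0.051, "wx": 0, "wy": 0, "wz": 0, "claw": 0}]' --newtons 60

```text
clock: 4.5
position: [0.5165, 0.1835, 0.1556]
tool_rot: [-3.14, -0.0, 1.57]
force: [8.2, 1.5, -20.1]
finger_gap: 0.117
grip_force: 58.2
```

move_arm --plan '[{"tx": 0, "ty": 0.002, "tz": -0.005, "wx": 0, "wy": 0, "wz": 0, "claw": 0}, {"tx": 0, "ty": 0.004, "tz": -0.01, "wx": 0, "wy": 0, "wz": 0, "claw": 0}, {"tx": 0, "ty": 0.006, "tz": -0.0145, "wx": 0, "wy": 0, "wz": 0, "claw": 0}, {"tx": 0, "ty": 0.008, "tz": -0.0195, "wx": 0, "wy": 0, "wz": 0, "claw": 0}, {"tx": 0, "ty": 0.0105, "tz": -0.024, "wx": 0, "wy": 0, "wz": 0, "claw": 0}, {"tx": 0, "ty": 0.013, "tz": -0.0285, "wx": 0, "wy": 0, "wz": 0, "claw": 0}, {"tx": 0, "ty": 0.0155, "tz": -0.033, "wx": 0, "wy": 0, "wz": 0, "claw": 0}, {"tx": 0, "ty": 0.018, "tz": -0.038, "wx": 0, "wy": 0, "wz": 0, "claw": 0}, {"tx": 0, "ty": 0.0205, "tz": -0.042, "wx": 0, "wy": 0, "wz": 0, "claw": 0}, {"tx": 0, "ty": 0.0235, "tz": -0.0465, "wx": 0, "wy": 0, "wz": 0, "claw": 0}]'

```text
clock: 5.5
position: [0.5382, 0.1834, 0.2046]
tool_rot: [-3.137, 0.0, 1.571]
force: [-3.7, 1.6, -16.9]
finger_gap: 0.111
grip_force: 58.2
```

move_arm --plan '[{"tx": 0, "ty": 0.003, "tz": -0.004, "wx": 0, "wy": 0, "wz": 0, "claw": 0}, {"tx": 0, "ty": 0.006, "tz": -0.0085, "wx": 0, "wy": 0, "wz": 0, "claw": 0}, {"tx": 0, "ty": 0.0095, "tz": -0.0125, "wx": 0, "wy": 0, "wz": 0, "claw": 0}, {"tx": 0, "ty": 0.013, "tz": -0.0165, "wx": 0, "wy": 0, "wz": 0, "claw": 0}, {"tx": 0, "ty": 0.016, "tz": -0.0205, "wx": 0, "wy": 0, "wz": 0, "claw": 0}, {"tx": 0, "ty": 0.0195, "tz": -0.0245, "wx": 0, "wy": 0, "wz": 0, "claw": 0}, {"tx": 0, "ty": 0.023, "tz": -0.028, "wx": 0, "wy": 0, "wz": 0, "claw": 0}, {"tx": 0, "ty": 0.027, "tz": -0.032, "wx": 0, "wy": 0, "wz": 0, "claw": 0}, {"tx": 0, "ty": 0.031, "tz": -0.0355, "wx": 0, "wy": 0, "wz": 0, "claw": 0}, {"tx": 0, "ty": 0.035, "tz": -0.039, "wx": 0, "wy": 0, "wz": 0, "claw": 0}]'

```text
clock: 6.5
position: [0.5695, 0.1831, 0.2442]
tool_rot: [-3.129, 0.001, 1.571]
force: [-13.5, 1.6, -9.2]
finger_gap: 0.112
grip_force: 58.3
```

Run:
```python
from h import *
s=telemetry.get_obs();print(s["position"],s["force"],s["finger_gap"],lidpt(QL,"handle",np.radians(43)))
```

```text
[0.5695 0.1831 0.2442] [-13.4741   1.6241  -9.1794] 0.11212932615430969 [0.5674 0.1837 0.2338]
```

move_arm --plan '[{"tx": 0, "ty": 0, "tz": 0, "wx": 0, "wy": 0, "wz": 0, "claw": 50}, {"tx": 0, "ty": 0, "tz": 0, "wx": 0, "wy": 0, "wz": 0, "claw": 50}, {"tx": 0, "ty": 0, "tz": 0, "wx": 0, "wy": 0, "wz": 0, "claw": 50}, {"tx": 0, "ty": 0, "tz": -0.02, "wx": 0, "wy": 0, "wz": 0, "claw": 50}, {"tx": 0, "ty": 0, "tz": -0.04, "wx": 0, "wy": 0, "wz": 0, "claw": 50}, {"tx": 0, "ty": 0, "tz": -0.08, "wx": 0, "wy": 0, "wz": 0, "claw": 50}]'

```text
clock: 7.1
position: [0.5751, 0.1829, 0.3242]
tool_rot: [-3.141, 0.001, 1.571]
force: [1.3, -0.3, 0.5]
finger_gap: 0.501
grip_force: 0.0
```

```bash
cat >> h.py <<'E'
def angle(q,views=("top","side")):
    from scipy.optimize import minimize_scalar
    for n in views:
        p=cams.camera(n)
        for l in("handle","roll"):
            best=[]
            for d in cams.landmark_of(p,l+"_a"):
                f=lambda t:np.linalg.norm(proj(p,lidpt(q,l,t))-d["location"])
                m=minimize_scalar(f,bounds=(0,1.5),method="bounded"); best.append((round(m.fun,1),round(np.degrees(m.x),1),round(d["p"],2)))
            print(n,l,sorted(best)[:1])
    return p
E
python3 - <<'E'
from h import *
s=telemetry.get_obs();print(s["clock"],s["position"],s["force"],s["finger_gap"])
p=angle(QL);cv2.imwrite("pics/s2.png",p["color"][60:340,130:500])
E
```

```text
7.1 [0.5751 0.1829 0.3242] [ 1.3116 -0.2929  0.4679] 0.5005781947425678
top handle [(np.float64(0.7), np.float64(42.5), 0.85)]
top roll [(np.float64(2.4), np.float64(42.5), 0.49)]
side handle [(np.float64(1.3), np.float64(40.1), 0.79)]
side roll [(np.float64(2.4), np.float64(44.5), 0.5)]
```

View pics/s2.png

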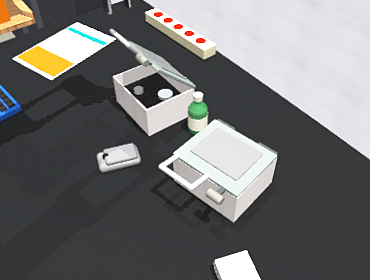

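The side crop shows the left lid standing open, with its handle near (118,35). The right case is shut. I'll wait over a second, moving above the roll with the fingers shut, and check again.

Run:
```python
from h import *
r=lidpt(QL,"roll",np.radians(43.5));print(r,delta([r[0],r[1],.30],np.pi/2))
```

```text
[0.5776 0.0937 0.2154] (array([-0.0895,  0.0024,  0.0241]), array([ 0.0013,  0.0001, -0.0001]))
```

move_arm --plan '[{"tx": 0, "ty": 0, "tz": 0, "wx": 0, "wy": 0, "wz": 0, "claw": 0}, {"tx": 0, "ty": 0, "tz": 0, "wx": 0, "wy": 0, "wz": 0, "claw": 0}, {"tx": 0, "ty": 0, "tz": 0, "wx": 0, "wy": 0, "wz": 0, "claw": 0}, {"tx": 0, "ty": 0, "tz": 0, "wx": 0, "wy": 0, "wz": 0, "claw": 0}, {"tx": -0.03, "ty": 0, "tz": 0, "wx": 0, "wy": 0, "wz": 0, "claw": 0}, {"tx": -0.06, "ty": 0.001, "tz": 0, "wx": 0, "wy": 0, "wz": 0, "claw": 0}, {"tx": -0.09, "ty": 0.002, "tz": 0, "wx": 0, "wy": 0, "wz": 0, "claw": 0}, {"tx": -0.09, "ty": 0.002, "tz": 0, "wx": 0, "wy": 0, "wz": 0, "claw": 0}, {"tx": -0.09, "ty": 0.002, "tz": 0, "wx": 0, "wy": 0, "wz": 0, "claw": 0}, {"tx": -0.09, "ty": 0.002, "tz": 0, "wx": 0, "wy": 0, "wz": 0, "claw": 0}]'

```text
clock: 8.4
position: [0.577, 0.0941, 0.3238]
tool_rot: [-3.142, -0.001, 1.571]
force: [0.5, 0.0, -0.0]
finger_gap: 0.002
grip_force: 0.0
```

Run:
```python
from h import *
s=telemetry.get_obs();print(s["clock"],s["position"],s["tool_rot"],s["force"],s["finger_gap"])
angle(QL)
r=lidpt(QL,"roll",np.radians(43.5));print(delta([r[0],r[1],.2504],np.pi/2))
```

```text
8.4 [0.577  0.0941 0.3238] [-3.1415 -0.0008  1.5713] [ 0.4814  0.0251 -0.0012] 0.002014045652206981
top handle [(np.float64(2.1), np.float64(44.4), 0.95)]
top roll [(np.float64(1.3), np.float64(42.3), 0.41)]
side handle [(np.float64(2.9), np.float64(41.2), 0.97)]
side roll [(np.float64(1.0), np.float64(42.1), 0.67)]
(array([-0.0004,  0.0007,  0.0734]), array([-0.    , -0.0002,  0.001 ]))
```

The lid has held for over a second, so this hinge is sound. Next I press on its roll.

move_arm --plan '[{"tx": 0, "ty": 0.001, "tz": 0.03, "wx": 0, "wy": 0, "wz": 0, "claw": 0}, {"tx": 0, "ty": 0.001, "tz": 0.05, "wx": 0, "wy": 0, "wz": 0, "claw": 0}, {"tx": 0, "ty": 0.001, "tz": 0.06, "wx": 0, "wy": 0, "wz": 0, "claw": 0}, {"tx": 0, "ty": 0.001, "tz": 0.065, "wx": 0, "wy": 0, "wz": 0, "claw": 0}, {"tx": 0, "ty": 0.001, "tz": 0.067, "wx": 0, "wy": 0, "wz": 0, "claw": 0}, {"tx": 0, "ty": 0.001, "tz": 0.068, "wx": 0, "wy": 0, "wz": 0, "claw": 0}, {"tx": 0, "ty": 0.001, "tz": 0.069, "wx": 0, "wy": 0, "wz": 0, "claw": 0}]'

```text
clock: 9.4
position: [0.5786, 0.0934, 0.2557]
tool_rot: [3.14, -0.0, 1.571]
force: [-0.1, -1.0, 0.4]
finger_gap: 0.001
grip_force: 0.0
```

move_arm --plan '[{"tx": 0, "ty": 0, "tz": 0.0005, "wx": 0, "wy": 0, "wz": 0, "claw": 0}, {"tx": 0, "ty": 0, "tz": 0.001, "wx": 0, "wy": 0, "wz": 0, "claw": 0}, {"tx": 0, "ty": 0, "tz": 0.001, "wx": 0, "wy": 0, "wz": 0, "claw": 0}]'

```text
clock: 9.7
position: [0.5781, 0.0934, 0.254]
tool_rot: [3.141, -0.0, 1.571]
force: [-0.2, 0.3, -1.0]
finger_gap: 0.003
grip_force: 0.0
```

Noise is about 1 N. I'll continue in 1 mm steps.

move_arm --plan '[{"tx": 0, "ty": 0, "tz": 0.001, "wx": 0, "wy": 0, "wz": 0, "claw": 0}, {"tx": 0, "ty": 0, "tz": 0.001, "wx": 0, "wy": 0, "wz": 0, "claw": 0}]'

```text
clock: 9.9
position: [0.578, 0.0934, 0.2527]
tool_rot: [-3.141, -0.0, 1.571]
force: [-0.8, 0.2, 0.2]
finger_gap: -0.003
grip_force: 0.0
```

move_arm --plan '[{"tx": 0, "ty": 0, "tz": 0.001, "wx": 0, "wy": 0, "wz": 0, "claw": 0}, {"tx": 0, "ty": 0, "tz": 0.001, "wx": 0, "wy": 0, "wz": 0, "claw": 0}]'

```text
clock: 10.1
position: [0.578, 0.0934, 0.2516]
tool_rot: [-3.141, -0.0, 1.571]
force: [-0.5, -0.3, 0.2]
finger_gap: 0.0
grip_force: 0.0
```

move_arm --plan '[{"tx": 0, "ty": 0, "tz": 0.001, "wx": 0, "wy": 0, "wz": 0, "claw": 0}, {"tx": 0, "ty": 0, "tz": 0.001, "wx": 0, "wy": 0, "wz": 0, "claw": 0}]'

```text
clock: 10.3
position: [0.578, 0.0934, 0.2506]
tool_rot: [-3.141, -0.0, 1.571]
force: [0.5, -0.0, 0.4]
finger_gap: 0.001
grip_force: 0.0
```

move_arm --plan '[{"tx": 0, "ty": 0, "tz": 0.001, "wx": 0, "wy": 0, "wz": 0, "claw": 0}, {"tx": 0, "ty": 0, "tz": 0.001, "wx": 0, "wy": 0, "wz": 0, "claw": 0}]'

```text
clock: 10.5
position: [0.5779, 0.0934, 0.2496]
tool_rot: [-3.141, -0.0, 1.571]
force: [0.7, 0.3, -0.4]
finger_gap: -0.004
grip_force: 0.0
```

move_arm --plan '[{"tx": 0, "ty": 0, "tz": 0.0005, "wx": 0, "wy": 0, "wz": 0, "claw": 0}, {"tx": 0, "ty": 0, "tz": 0.0005, "wx": 0, "wy": 0, "wz": 0, "claw": 0}]'

```text
clock: 10.7
position: [0.578, 0.0934, 0.2495]
tool_rot: [3.141, -0.0, 1.571]
force: [0.5, -0.5, 1.9]
finger_gap: -0.002
grip_force: 0.6
```

move_arm --plan '[{"tx": 0, "ty": 0, "tz": 0.0005, "wx": 0, "wy": 0, "wz": 0, "claw": 0}, {"tx": 0, "ty": 0, "tz": 0.0005, "wx": 0, "wy": 0, "wz": 0, "claw": 0}]'

```text
clock: 10.9
position: [0.5781, 0.0934, 0.2495]
tool_rot: [3.141, -0.0, 1.571]
force: [-2.1, -0.4, 4.6]
finger_gap: -0.004
grip_force: 2.3
```

move_arm --plan '[{"tx": 0, "ty": 0, "tz": 0.0001, "wx": 0, "wy": 0, "wz": 0, "claw": 0}, {"tx": 0, "ty": 0, "tz": 0.0001, "wx": 0, "wy": 0, "wz": 0, "claw": 0}, {"tx": 0, "ty": 0, "tz": 0.0001, "wx": 0, "wy": 0, "wz": 0, "claw": 0}, {"tx": 0, "ty": 0, "tz": 0.0001, "wx": 0, "wy": 0, "wz": 0, "claw": 0}]'

```text
clock: 11.3
position: [0.5781, 0.0934, 0.2494]
tool_rot: [3.141, -0.0, 1.571]
force: [-2.0, 0.4, 5.7]
finger_gap: 0.005
grip_force: 2.7
```

move_arm --plan '[{"tx": 0, "ty": 0, "tz": 0, "wx": 0, "wy": 0, "wz": 0, "claw": 0}, {"tx": 0, "ty": 0, "tz": 0, "wx": 0, "wy": 0, "wz": 0, "claw": 0}, {"tx": 0, "ty": 0, "tz": 0, "wx": 0, "wy": 0, "wz": 0, "claw": 0}, {"tx": 0, "ty": 0, "tz": 0, "wx": 0, "wy": 0, "wz": 0, "claw": 0}, {"tx": 0, "ty": 0, "tz": 0, "wx": 0, "wy": 0, "wz": 0, "claw": 0}, {"tx": 0, "ty": 0, "tz": 0, "wx": 0, "wy": 0, "wz": 0, "claw": 0}, {"tx": 0, "ty": 0, "tz": 0, "wx": 0, "wy": 0, "wz": 0, "claw": 0}, {"tx": 0, "ty": 0, "tz": 0, "wx": 0, "wy": 0, "wz": 0, "claw": 0}]'

```text
clock: 12.1
position: [0.5781, 0.0934, 0.2494]
tool_rot: [3.141, -0.0, 1.571]
force: [-1.1, -0.9, 5.9]
finger_gap: 0.003
grip_force: 2.7
```

Run:
```python
from h import *
for n,sl in(("side",(slice(90,230),slice(190,390))),("top",(slice(120,260),slice(170,370)))):
    p=cams.camera(n); im=p["color"].copy()
    s=telemetry.get_obs(); u=proj(p,s["position"]-[0,0,.025]); print(n,u,u-[sl[1].start,sl[0].start])
    cv2.imwrite(f"pics/{n}3.png",cv2.resize(im[sl],(800,560),interpolation=cv2.INTER_CUBIC))
a=[cv2.imread(f"pics/{n}3.png") for n in("side","top")]
cv2.imwrite("pics/press.png",cv2.resize(np.hstack(a),(800,280)))
print(telemetry.get_obs()["force"])
```

```text
side [271.3306 116.0699] [81.3306 26.0699]
top [241.7148 184.9917] [71.7148 64.9917]
[-2.1005 -0.3029  5.7712]
```

View pics/press.png

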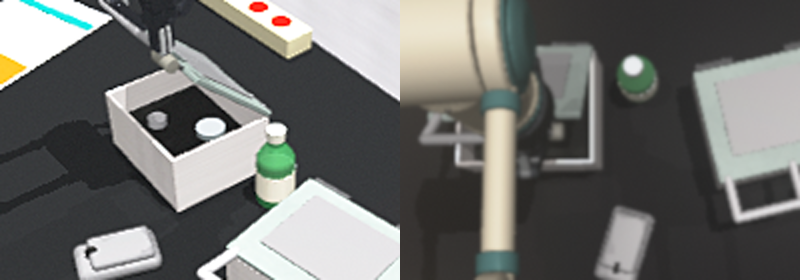

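The fingertips sit on the roll in the side view, at about (163,55) in the left half, with the lid still up. I'll withdraw straight up.

move_arm --plan '[{"tx": 0, "ty": 0, "tz": -0.005, "wx": 0, "wy": 0, "wz": 0, "claw": 0}, {"tx": 0, "ty": 0, "tz": -0.02, "wx": 0, "wy": 0, "wz": 0, "claw": 0}, {"tx": 0, "ty": 0, "tz": -0.05, "wx": 0, "wy": 0, "wz": 0, "claw": 0}, {"tx": 0, "ty": 0, "tz": -0.09, "wx": 0, "wy": 0, "wz": 0, "claw": 0}, {"tx": 0, "ty": -0.03, "tz": -0.12, "wx": 0, "wy": 0, "wz": 0, "claw": 0}, {"tx": 0, "ty": -0.07, "tz": -0.12, "wx": 0, "wy": 0, "wz": 0, "claw": 0}, {"tx": 0, "ty": -0.1, "tz": -0.12, "wx": 0, "wy": 0, "wz": 0, "claw": 0}, {"tx": 0, "ty": -0.1, "tz": -0.12, "wx": 0, "wy": 0, "wz": 0, "claw": 0}, {"tx": 0, "ty": -0.1, "tz": -0.12, "wx": 0, "wy": 0, "wz": 0, "claw": 0}, {"tx": 0, "ty": -0.1, "tz": -0.12, "wx": 0, "wy": 0, "wz": 0, "claw": 0}]'

```text
clock: 13.2
position: [0.479, 0.0933, 0.3685]
tool_rot: [3.141, -0.0, 1.571]
force: [-0.3, 0.0, 0.3]
finger_gap: -0.0
grip_force: 0.0
```

Run:
```python
from h import *
s=telemetry.get_obs();print(s["clock"],s["position"],s["force"],s["dq"])
p=angle(QL);cv2.imwrite("pics/s4.png",p["color"][60:340,130:500]);angle(QR)
```

```text
13.2 [0.479  0.0933 0.3685] [-0.2997  0.0213  0.2908] [-0.001   0.0147 -0.0043 -0.0006  0.004   0.0001]
top handle [(np.float64(0.4), np.float64(42.5), 0.75)]
top roll [(np.float64(135.0), np.float64(0.0), 0.69)]
side handle [(np.float64(1.6), np.float64(40.4), 0.66)]
side roll [(np.float64(0.7), np.float64(43.1), 0.68)]
top handle [(np.float64(3.3), np.float64(0.0), 0.85)]
top roll [(np.float64(0.2), np.float64(14.1), 0.63)]
side handle [(np.float64(0.7), np.float64(0.8), 0.65)]
side roll [(np.float64(2.2), np.float64(0.5), 0.53)]
```

View pics/s4.png

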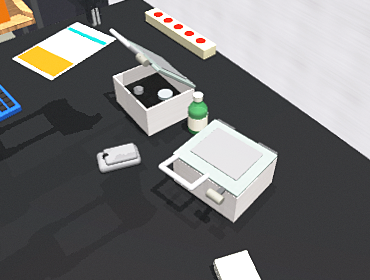

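The left lid still stands open at about 43°, with its handle near (118,36) in the crop. The right case is shut and nothing else has moved, so I'm handing in.

```bash
python3 -c "from rig import ctrl;print(ctrl.sign_off())"
```

```text
the job is handed in; nothing more can be done
None
```

The left case has the sound hinge: its lid held after release and under a press of about 5–6 N on its roll for just over a second. I left it standing open at about 43° with the right case shut and everything else untouched, and handed the job in at about 13 s.

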